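# Take the case off charge and fasten its hasp

## Robot

A 6-joint arm with a two-finger parallel gripper is mounted at the origin on the work surface. World frame = base frame: x ahead of the robot, y to its left, z up, the work surface at z = 0. Lengths are in m, angles in rad, forces in N, time in s.
With the tool pointing down it reaches from about 0.4 to 0.925 m from the base axis. Payload 3.4 kg.
Tool frame: the origin (TCP) lies midway between the tips of the shut fingers; the grasp point (between the pads) lies 19 mm behind it (env.tcp_to_grasp is the z of the grasp point in the tool frame, in m); z points along the fingers, y is the line along which they close (so a half turn about z gives the same grasp; the last joint's range is limited). The gripper opens to 85 mm and grips with 20 to 120 N. Pads are 22 mm wide; open, the fingers measure 114 mm over their backs; the gripper's body (76 mm by 85 mm) begins 54 mm behind the grasp point. The pads swing forward as they close: fully open they stand 13 mm farther back than shut.
Start: joints at [1.19, 0.307, 1.506, -0, 1.328, -0.073], TCP at [0.174, 0.548, 0.231] pointing down, gripper open.
Joint ranges: [-3.12, 3.12], [-1.05, 2.28], [0.14, 2.33], [-1.42, 4.57], [0.1, 2.73], [-2.68, 2.68]. Speed limits (rad/s): [2.57, 2.57, 3.14, 3.14, 3.14, 3.14].

## Interface

Orientations are given as a rotation vector (axis times angle).
In Python, from cell import env, cams gives the robot as it stands.
- The arm moves only by the shell command python3 -m handwheel 'ROWS' [OPENING] [FORCE]. ROWS is JSON, a list that holds one entry, the list of rows, each a list of 4 numbers: the shift along the world's x, y, z in units of 60 cm (1.0 is 60 cm), then the turn about the world's z in units of 90 degrees (1.0 is 90 degrees). A call has 1 to 10 rows; each row shifts and turns the commanded pose from where the row before left it; what a row does not reach is not made up. A row lasts 1/10 s, in which the tool goes at most 50 mm and 8.59 degrees, less where a joint would pass 70% of its speed; a pose out of reach is approached as far as the arm can. A call with a number of a shift or a turn outside -1 to 1 is refused whole. A call with a gripper value outside its range is refused whole. OPENING is the closure, from -1 (fully open) to 1 (shut), set as the call begins (- or left out, the last holds). The fingers move at their own pace and stop on an object; FORCE is the grip in N (left out, the last holds). Time passes only in rows, so rows that do not move let the fingers close. It gives the time, the measured TCP pose, the force, the opening and the grip force at its end, in the units of the state.
- env.observe(): the state, without advancing time (a new reading comes with each control period).
- cams.grab_frame(name): name is "scene" or "top" or "wrist"; returns a dict with "frame" (420x560x3 uint8, red, green, blue), "fx", "fy", "cx", "cy" (pixels), "rvec" (rotation vector, rad) and "tvec" (3), from world to camera coordinates, as OpenCV has them; the wrist camera has in their place "T_tool_cam" (4x4, takes a point from camera to tool coordinates, whose origin is the TCP and whose axes are the flange's). Camera axes: x right, y down, z forward; pixel columns grow to the right and rows downward; lengths in m; the calibration is good to about 2 mm. A picture is of the moment at which its call begins: read the wrist's pose just before it. There is no depth.
- env.job_done(): hands the job in; it is judged then, once.
The state is a dict: "time": time; "q": joint angles; "dq": joint speeds; "tau": joint torques, N m; "tcp_pos": TCP position; "tool_rot": TCP orientation; "contact_force": force on the tool from outside, world axes, zero at the start; "torque": the same for the moment, N m; "gripper_width": finger opening in m; "finger_force": force on a finger pad.
Only numpy, scipy, OpenCV 4.12 (cv2) and the standard library are available. Lean on these libraries where they do the work, as an engineer would, in place of code of your own. Each camera call takes 0.05 s, during which the arm holds its last target. There are 200 camera calls.

## Task

Pull the cordless charging plug straight up out of the socket in the lid of the black case and stand it upright in the round hole of its charging dock, down on its flange. Then swing the steel hasp over the socket and press it fully down so that it rests flat in its catch with the staple through its slot, and let go. Leave the cutter and the glue bottle where they are.

Things in the scene. Friction and masses are not known exactly. Their poses are not given: they have to be found in the camera images.
- case: Closed black equipment case, 220 (x) x 280 (y) x 85 mm high, steel corners, fixed to the bench. Origin at the centre of its underside, z up. On its lid, on the line x = 0 and in this order along +y: hasp hinge, charging socket, catch with staple.
- socket (a point): Centre of the round socket's mouth, in a square grey plate in the case lid, 88 mm above the bench, axes as the case; hole 22 mm across, 56 mm deep. Two sprung balls inside hold the plug: a straight upward pull of about 8 to 14 N frees it in the first 12 mm, then it slides with light friction until its 50 mm shank is out.
- hasp_hinge (a point): Centre of the hasp's hinge pin, 95 mm above the bench, fixed to the case, axes as the case; the pin lies along the case's x axis. In this frame the socket centre is at y = +60 mm (z = -7 mm) and the catch at y = +125 mm.
- hasp (a joint): Hasp angle, rad: 0 = closed, flat along the case's +y; pi/2 upright; starts leaning back at 1.95 to 2.35; stop at 2.5. Stiff hinge (0.2 Nm; 1 to 3 N near the tip): stays where left. Flat steel strap, 163 mm from pin to rounded tip, 40 wide, 5 thick, mid-plane through the pin; solid to 107 mm, 16 mm wide slot to 142, solid end. Push or press it anywhere solid, 10 N do. A seated plug blocks it.
- hasp_tip (a point): Point on the hasp's mid-plane 158 mm from the hinge pin, at the middle of its rounded tip (10 mm thick); moves with the hasp.
- catch (a point): Centre of the dark steel catch plate's top (92 mm above the bench) on which the closed hasp rests, axes as the case. A fixed steel staple loop, 7 mm bar, 27 mm long in y, stands here, its top 23 mm above this point; it passes through the hasp's slot.
- plug: Loose cordless charging plug, 0.18 kg: white square grip 36 x 36 mm (sides along its x, y; within 0.3 rad of the case's), 8 to 62 mm above the origin; under it a grey flange 52 mm across, 8 thick; under that a round steel shank 20 mm across, 50 long, tapered, grooved. Origin: centre of the flange's underside, z up. Starts fully in the socket, flange on the plate, origin at socket.
- dock: White charging dock, fixed to the bench, a block 92 x 92 mm, 65 mm high, with one round upright hole in the middle of its top and a grey foot 104 mm square. Origin at the centre of its underside. The case and the dock may stand on either side, left or right.
- dock_hole (a point): Centre of the mouth of the dock's hole, at its top face 65 mm above the bench; the hole is 32 mm across and 58 mm deep, wider than the plug's shank; the plug stands in it with its flange on the dock's top.
- cutter: Loose yellow cutter knife lying on the case lid, 147 mm long, 22 mm wide, 17 mm high, along the case's y axis about 86 mm to the +x side of the hasp. Leave it alone.
- glue_bottle: Loose white glue bottle with an orange nozzle, 60 mm across, 155 mm high, standing 110 to 130 mm beyond the dock (+x). Origin at the centre of its base. Leave it alone.
Mind the look-alikes: they are no part of the job. Leave any brown or turquoise look-alike of the plug alone.

How it is judged:
By the outcome, as a careful person would: the job done as asked, in the order asked, and still so for the second after the job is handed in, with the robot touching nothing.
It also fails if it takes over 64 s, if anything falls off the work surface, if the arm or the gripper's body presses on something with over 40 N, if the wrist force passes 120 N, or if a joint passes its speed limit or range.

## Working session

There is one attempt and no reset: what is moved stays moved. The work goes in short steps, Python scripts to look and compute and a shell command to move; the robot and the scene stay as the last step left them, time stands still between calls to the robot, and variables do not carry over. Pictures are saved under pics/ and viewed, at most 10 in all, crops included, and the job is handed in when it is done.

```bash
ls; mkdir -p pics; cat > h.py <<'E'
import numpy as np, cv2
from cell import env, cams
from scipy.spatial.transform import Rotation as R
def grab(n):
    s=env.observe(); f=cams.grab_frame(n)
    K=np.array([[f['fx'],0,f['cx']],[0,f['fy'],f['cy']],[0,0,1]])
    if 'rvec' in f:
        Rm=R.from_rotvec(np.ravel(f['rvec'])).as_matrix(); t=np.ravel(f['tvec'])
    else:
        T=np.eye(4);T[:3,:3]=R.from_rotvec(s['tool_rot']).as_matrix();T[:3,3]=s['tcp_pos']
        W=np.linalg.inv(T@np.array(f['T_tool_cam']));Rm=W[:3,:3];t=W[:3,3]
    return dict(im=f['frame'],K=K,R=Rm,t=t)
def ray(c,uv):
    d=c['R'].T@np.linalg.solve(c['K'],[uv[0],uv[1],1]); return -c['R'].T@c['t'],d/np.linalg.norm(d)
def onz(c,uv,z):
    o,d=ray(c,uv); return o+d*(z-o[2])/d[2]
def cross(rays):
    A=0;b=0
    for o,d in rays:
        P=np.eye(3)-np.outer(d,d);A=A+P;b=b+P@o
    return np.linalg.solve(A,b)
def proj(c,p):
    q=c['K']@(c['R']@np.asarray(p)+c['t']); return q[:2]/q[2]
def save(n,im): cv2.imwrite('pics/'+n,cv2.cvtColor(im,cv2.COLOR_RGB2BGR))
E
python3 - <<'E'
from h import *
import pickle
a=grab('scene');b=grab('top');pickle.dump((a,b),open('ab.pkl','wb'))
save('scene0.png',a['im']);save('top0.png',b['im'])
for c in(a,b): print(-c['R'].T@c['t'],c['K'][0,0])
E
```

```text
pics
[1.07201997 0.37694237 0.63523008] 429.6022797126583
[0.45860474 0.00452932 0.93763285] 509.0582728245627
```

View pics/scene0.png

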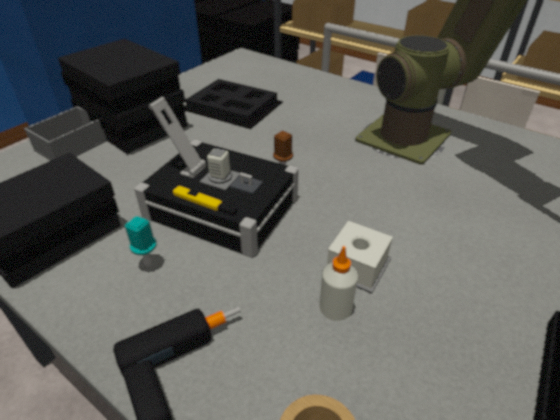

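View pics/top0.png

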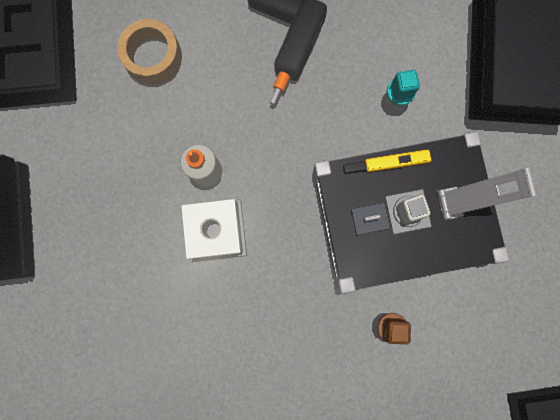

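The scene view shows the plug at (218,165), the dock at (360,245), and the hasp leaning back at (175,135). The top view has the plug grip top at (416,206), the dock hole at (211,229), the catch at (370,218), the hasp tip at (530,183) and the case corners at (322,168), (473,140), (500,255) and (346,285). The brown and turquoise plugs are decoys.

```bash
python3 - <<'E'
from h import *
import pickle
a,b=pickle.load(open('ab.pkl','rb'))
A=cv2.resize(a['im'][85:255,130:300],None,fx=3.4,fy=3.4,interpolation=cv2.INTER_CUBIC)
B=cv2.resize(b['im'][125:295,310:540],None,fx=3.4,fy=3.4,interpolation=cv2.INTER_CUBIC)
save('sc.png',A);save('tc.png',B)
# dock hole and top face
for n,c,(x0,y0,x1,y1) in(('scene',a,(325,215,400,290)),('top',b,(175,190,250,270))):
    im=c['im'][y0:y1,x0:x1];g=cv2.cvtColor(im,cv2.COLOR_RGB2GRAY)
    for th in(150,185,200):
        cs,h=cv2.findContours((g>th).astype(np.uint8),cv2.RETR_CCOMP,cv2.CHAIN_APPROX_NONE)
        for k,q in enumerate(cs):
            if cv2.contourArea(q)>60:
                print(n,th,'hole' if h[0][k][3]>=0 else 'out',cv2.contourArea(q),(np.array(cv2.minAreaRect(q)[0])+[x0,y0]).round(1),np.round(cv2.minAreaRect(q)[1:][0],1),round(cv2.minAreaRect(q)[2],1), (np.array(cv2.fitEllipse(q)[0])+[x0,y0]).round(1))
g=cv2.cvtColor(b['im'],cv2.COLOR_RGB2GRAY)
print(g[200:225,392:432])
E
```

```text
scene 150 out 438.0 [339.9 276.7] [32.4 21.6] 9.9 [339.7 276.3]
scene 150 out 1658.5 [360.1 242.2] [56.1 36.4] 21.8 [361.4 242.9]
scene 150 hole 165.5 [360.2 243.5] [18.3 12.3] 18.4 [360.2 243.4]
scene 185 out 1405.0 [360.  242.4] [52.4 33.4] 21.8 [361.4 243.1]
scene 185 hole 255.0 [360.5 243. ] [21. 16.] 0.0 [360.4 243.2]
top 150 out 83.5 [241.2 227.4] [55.1  3.4] 84.7 [241.4 229.2]
top 150 out 5716.0 [212.  229.5] [79. 74.] 90.0 [212.  230.3]
top 150 hole 150.0 [208.5 226.7] [14.2 19.7] 34.7 [209.5 227.6]
top 150 hole 707.0 [230.6 241.4] [44.7 81.4] 35.8 [320.1 307.7]
top 185 out 2792.0 [210.  228.4] [54.  54.2] 83.7 [210.2 228.4]
top 185 hole 319.0 [210.8 228.3] [19.8 20.5] 45.0 [210.4 228.2]
top 200 out 2760.0 [210.  228.4] [54.2 53.7] 84.1 [210.1 228.4]
top 200 hole 364.5 [210.  228.5] [22. 21.] 0.0 [210.3 228.3]
[[159 162 164 167 158 106 117 154 166 164 143 128 128 161 185 203 210 222
  229 183 176 179 169 163 157 159 157 158 155 155 155 168 220 220 102  58
   63  63  65  64]
 [160 164 164 161 107 100 154 166 163 144 104 107 160 192 218 226 184 164
  177 167 158 159 162 158 159
[... 3205 characters left out ...]
 160 158 160
  160 161  84  58]
 [167 166 163 168 149  86 111 161  93  73  78  87  92  87  89  88  89  89
   94  93  97  97  74  66  76  64  73  78 129 156 160 159 163 158 158 160
  159 165  96  62]
 [165 162 164 165 164 148 101 109  76  68  77  81  90  90  90  88  84  79
   69  67  70  70  73  75  75  83 141 134 157 161 161 162 159 158 158 156
  164 161 117  64]
 [161 164 165 163 163 167 153  93  60  65  69  75  74  75  78  75  68  82
   71  78  73  88 149 153 147 133 123 135 158 161 158 160 157 158 160 160
  161 159 123  68]
 [162 166 165 162 164 162 171 156  82  55  63  70  71  69  75  76  86 153
  157 156 156 155 162 150 122 119 150 158 159 161 159 159 157 162 159 156
  163 162 157  82]]
```

View pics/sc.png

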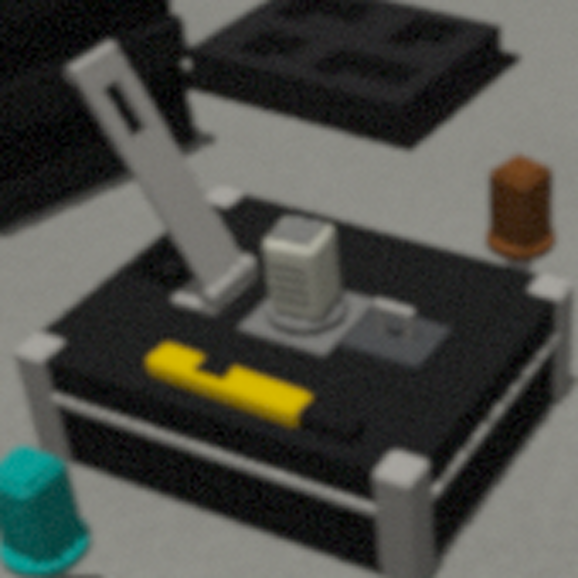

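View pics/tc.png

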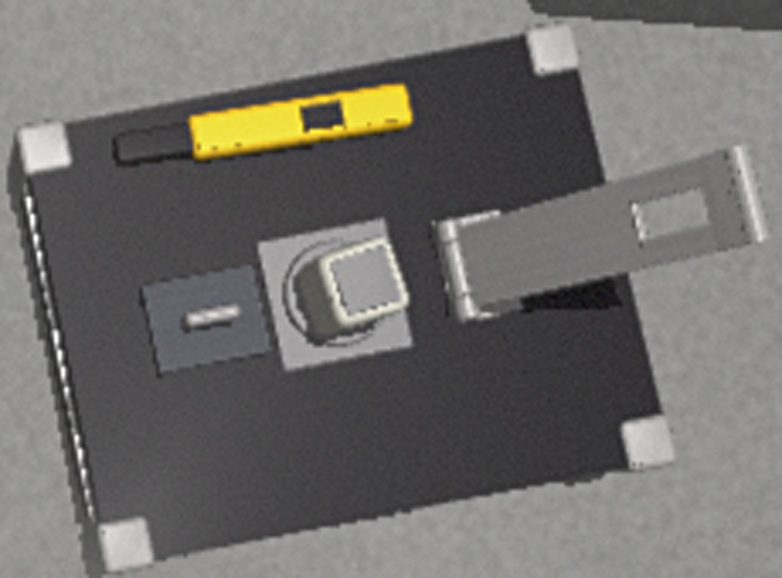

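The crops show: grip top centre at top crop (366,280) and scene crop (299,230); the plate corners; catch plate corners; staple at (211,315) in the top crop; hasp tip at top crop (745,193) and scene crop (93,55).

```bash
python3 - <<'E'
from h import *
import pickle
a,b=pickle.load(open('ab.pkl','rb'))
np.set_printoptions(precision=4,suppress=True)
S=lambda p:np.array(p)/3.4-.35+[130,85]
T=lambda p:np.array(p)/3.4-.35+[310,125]
X=lambda s,t:cross([ray(a,s),ray(b,t)])
print('grip top tri',X(S((299,230)),T((366,280))))
gc=[onz(b,T(p),.15) for p in((322,253),(387,238),(408,306),(338,327))]
print('grip corners',np.array(gc)[:,:2]); 
d=gc[1]-gc[0];e=gc[3]-gc[2];print('grip edge ang',np.arctan2(d[1],d[0]),np.arctan2(e[1],e[0]))
pc=np.array([onz(b,T(p),.088) for p in((258,243),(386,218),(413,347),(286,371))]);print('plate ctr',pc.mean(0),'sides',np.linalg.norm(pc-np.roll(pc,1,0),axis=1))
cc=np.array([onz(b,T(p),.085) for p in((45,148),(553,48),(648,442),(126,545))]);print('case ctr',cc.mean(0))
for i,j in((1,0),(2,3)):
    v=cc[i]-cc[j];v=-v;print('case y ang',np.arctan2(v[1],v[0]))
for i,j in((0,3),(1,2)):
    v=cc[i]-cc[j];print('case x ang',np.arctan2(v[1],v[0]))
kc=np.array([onz(b,T(p),.092) for p in((141,288),(255,265),(272,352),(160,376))]);print('catch',kc.mean(0))
for n,s,t in(('plate corner -y+... (bottom scene)',(324,355),(258,243)),('corner left scene',(238,328),(386,218)),('case corner',(403,465),(45,148)),('case corner2',(38,347),(553,48))): print(n,X(S(s),T(t)))
print('staple top',X(S((394,308)),T((213,313))))
print('hasp tip ',X(S((93,55)),T((745,193))))
print('hinge',X(S((218,285)),T((456,268))))
print('dock hole tri',X((360.3,243.2),(210.4,228.2)),onz(b,(210.3,228.3),.065))
o=env.observe();print(o['tcp_pos'],o['tool_rot'],env.tcp_to_grasp,o['q'])
Rm=R.from_rotvec(o['tool_rot']).as_matrix();print(Rm)
E
```

```text
grip top tri [ 0.5428 -0.1911  0.1511]
grip corners [[ 0.5563 -0.1729]
 [ 0.5632 -0.2027]
 [ 0.532  -0.2114]
 [ 0.5223 -0.1793]]
grip edge ang -1.3408114311418158 1.8641827606949297
plate ctr [ 0.5434 -0.1931  0.088 ] sides [0.0644 0.0646 0.0648 0.0635]
case ctr [ 0.5444 -0.1973  0.085 ]
case y ang 1.769469161409815
case y ang 1.767176712542463
case x ang 0.19347409415085037
case x ang 0.19385391454912096
catch [ 0.5302 -0.129   0.092 ]
plate corner -y+... (bottom scene) [ 0.568  -0.1543  0.0871]
corner left scene [ 0.5804 -0.2175  0.0872]
case corner [ 0.6157 -0.0494  0.0857]
case corner2 [ 0.6678 -0.3052  0.0843]
staple top [ 0.5309 -0.1273  0.1133]
hasp tip  [ 0.5698 -0.3247  0.2379]
hinge [ 0.5574 -0.2529  0.0919]
dock hole tri [0.5151 0.1432 0.0626] [0.5154 0.1418 0.065 ]
[0.1734 0.5476 0.2305] [-0.4799 -3.1043  0.0028] -0.0187 [ 1.1905  0.3075  1.5075 -0.      1.3284 -0.0735]
[[-0.9533  0.302  -0.0007]
 [ 0.302   0.9533 -0.0017]
 [ 0.0001 -0.0018 -1.    ]]
```

```bash
python3 -m handwheel '[[[0.052,-0.061,0.006,-0.064],[0.052,-0.061,0.006,-0.064],[0.052,-0.061,0.006,-0.064],[0.052,-0.061,0.006,-0.064],[0.052,-0.061,0.006,-0.064],[0.052,-0.061,0.006,-0.064],[0.052,-0.061,0.006,-0.064],[0.052,-0.061,0.006,-0.064],[0.052,-0.061,0.006,-0.064],[0.052,-0.061,0.006,-0.064]]]' -1 60
```

```text
time: 1.1
tcp_pos: [0.4863, 0.1803, 0.2672]
tool_rot: [-1.921, -2.485, 0.0]
contact_force: [1.5, 1.0, -0.3]
gripper_width: 0.0851
finger_force: 0.0
```

```bash
python3 - <<'E'
from h import *
import pickle
c=grab('wrist');pickle.dump(c,open('w0.pkl','wb'));print(-c['R'].T@c['t'],proj(c,(.515,.142,.065)),c['K'][0,0])
g=cv2.cvtColor(c['im'],cv2.COLOR_RGB2GRAY)
save('w0.png',c['im'])
E
python3 -m handwheel '[[[0.011,-0.0775,0.01,0],[0.011,-0.0775,0.01,0],[0.011,-0.0775,0.01,0],[0.011,-0.0775,0.01,0],[0.011,-0.0775,0.01,0],[0.011,-0.0775,0.01,0],[0.011,-0.0775,0,0],[0.011,-0.0775,0,0],[0,0,0,0],[0,0,0,0]]]'
python3 - <<'E'
from h import *
import pickle
c=grab('wrist');pickle.dump(c,open('w1.pkl','wb'));print(-c['R'].T@c['t'],proj(c,(.543,-.192,.15)))
a=pickle.load(open('w0.pkl','rb'))
save('w01.png',cv2.resize(np.hstack([a['im'],c['im']]),None,fx=.714,fy=.714))
save('w1.png',c['im'])
E
```

```text
[0.46912106 0.24447103 0.41051237] [294.32514992 224.66456538] 303.78596632595094
time: 2.15
tcp_pos: [0.5381, -0.1906, 0.3024]
tool_rot: [-1.918, -2.486, 0.0]
contact_force: [0.8, 0.7, -0.6]
gripper_width: 0.0854
finger_force: 0.0
[ 0.52089718 -0.12669166  0.4457903 ] [283.75617315 200.28274244]
```

View pics/w01.png

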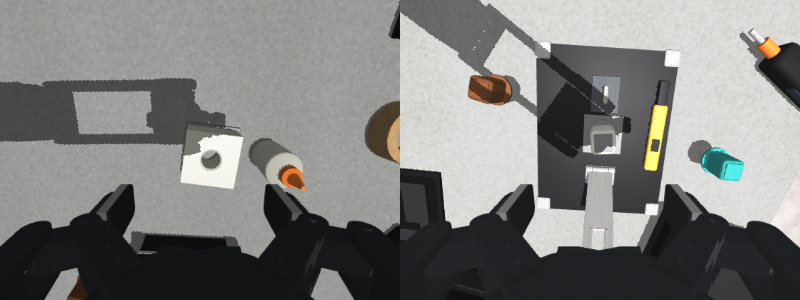

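Left half: dock hole at about (211,159). Right half: plug grip top at about (600,140), with the hasp below it and the cutter at the right. Next, a closer crop of the plug and of the dock hole.

```bash
python3 - <<'E'
from h import *
import pickle
a=pickle.load(open('w0.pkl','rb'));c=pickle.load(open('w1.pkl','rb'))
f=lambda c,x,y:cv2.resize(c['im'][y:y+100,x:x+65],None,fx=6,fy=6,interpolation=cv2.INTER_CUBIC)
save('crop1.png',np.hstack([f(a,262,180),f(c,250,140)]))
E
```

```text
(no output)
```

View pics/crop1.png

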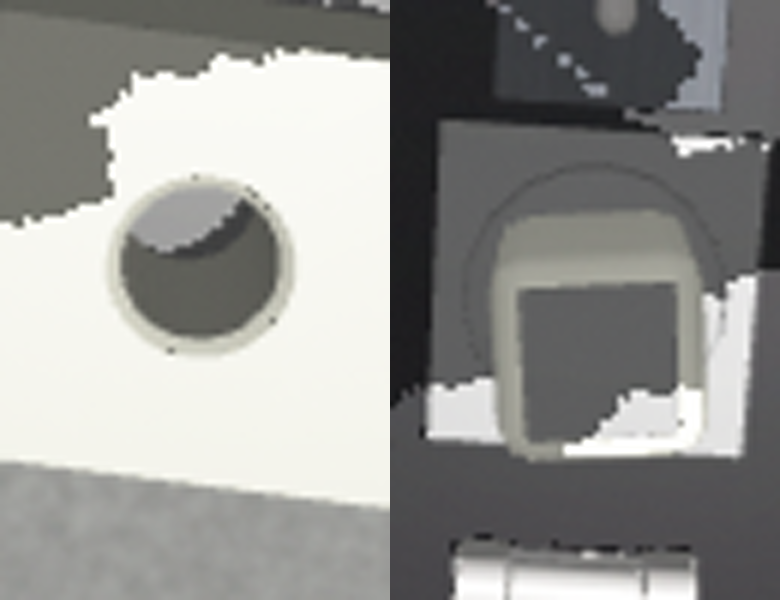

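```bash
python3 - <<'E'
from h import *
import pickle
np.set_printoptions(precision=4,suppress=True)
a,b=pickle.load(open('ab.pkl','rb'))
w0=pickle.load(open('w0.pkl','rb'));w1=pickle.load(open('w1.pkl','rb'))
g=(285.0,199.9);h=(294.9,222.9)
print('grip',cross([ray(w1,g),ray(b,(417.3,207.0)),ray(a,(217.6,152.3))]),onz(w1,g,.15))
print('hole',cross([ray(w0,h),ray(b,(210.4,228.2)),ray(a,(360.3,243.2))]),onz(w0,h,.065))
pc=np.array([onz(w1,(250+(x-390)/6-.4,140+y/6-.4),.088) for x,y in((440,120),(770,143),(742,457),(427,440))])
print('plate',pc.mean(0),np.linalg.norm(pc-np.roll(pc,1,0),axis=1))
E
```

```text
grip [ 0.5433 -0.1909  0.1515] [ 0.5441 -0.1913  0.15  ]
hole [0.5152 0.1433 0.0626] [0.5151 0.1443 0.065 ]
plate [ 0.5439 -0.1918  0.088 ] [0.0647 0.0644 0.0638 0.0643]
```

```bash
python3 -m handwheel '[[[0.0095,-0.002,-0.03,0.033],[0,0,-0.07,0],[0,0,-0.07,0],[0,0,-0.07,0],[0,0,-0.06,0],[0,0,-0.027,0],[0,0,0,0],[0,0,0,0]]]' -1 80
python3 -m handwheel '[[[0,0,0,0],[0,0,0,0],[0,0,0,0],[0,0,0,0],[0,0,0,0],[0,0,0,0],[0,0,0,0],[0,0,0,0]]]' 1 80
```

```text
time: 3.0
tcp_pos: [0.5444, -0.1897, 0.1075]
tool_rot: [-1.849, -2.54, -0.0]
contact_force: [-0.2, -0.5, 0.4]
gripper_width: 0.0856
finger_force: 0.0
time: 3.8
tcp_pos: [0.5447, -0.1915, 0.1084]
tool_rot: [1.85, 2.537, 0.001]
contact_force: [-0.3, 0.7, 6.1]
gripper_width: 0.0349
finger_force: 80.7
```

```bash
python3 -m handwheel '[[[0,0,0.004,0],[0,0,0.004,0],[0,0,0.005,0],[0,0,0.005,0],[0,0,0.005,0],[0,0,0.005,0],[0,0,0.005,0],[0,0,0.005,0],[0,0,0,0]]]'
```

```text
time: 4.7
tcp_pos: [0.5446, -0.1917, 0.1316]
tool_rot: [1.849, 2.537, -0.001]
contact_force: [-0.2, -0.7, 2.9]
gripper_width: 0.0353
finger_force: 82.6
```

```bash
python3 -m handwheel '[[[0,0,0.02,0],[0,0,0.03,0],[0,0,0.04,0],[0,0,0.04,0],[-0.006,0.07,0.02,0],[-0.006,0.07,0,0],[-0.006,0.07,0,0],[-0.006,0.07,0,0],[-0.006,0.07,0,0],[-0.006,0.07,0,0]]]'
python3 -m handwheel '[[[-0.006,0.07,0,0],[-0.006,0.068,0,0],[0,0,0,0],[0,0,0,0],[0,0,0,0]]]'
python3 - <<'E'
from h import *
a=grab('scene');c=grab('wrist')
save('s2.png',cv2.resize(np.hstack([a['im'],c['im']]),None,fx=.714,fy=.714))
E
```

```text
time: 5.7
tcp_pos: [0.5218, 0.0624, 0.2206]
tool_rot: [1.852, 2.538, -0.0]
contact_force: [1.2, 0.2, -2.6]
gripper_width: 0.0351
finger_force: 81.9
time: 6.2
tcp_pos: [0.5152, 0.1429, 0.2201]
tool_rot: [1.851, 2.538, -0.001]
contact_force: [-0.4, -1.0, -2.6]
gripper_width: 0.0346
finger_force: 81.9
```

View pics/s2.png

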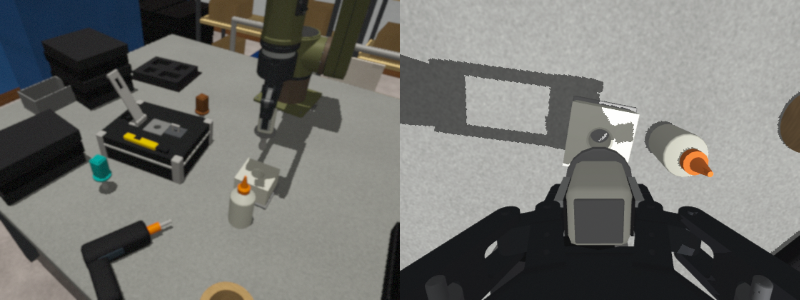

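The plug is held upright over the dock at (640,220), with the hole at (599,136) ahead of it; clear of the glue bottle.

```bash
python3 -m handwheel '[[[0.001,0.001,-0.04,0],[0,0,-0.04,0],[0,0,-0.04,0],[0,0,-0.02,0],[0,0,-0.015,0],[0,0,-0.015,0],[0,0,-0.015,0],[0,0,-0.01,0],[0,0,0,0]]]'
```

```text
time: 7.2
tcp_pos: [0.5156, 0.1443, 0.1023]
tool_rot: [-1.851, -2.538, 0.001]
contact_force: [-0.1, -0.1, -2.1]
gripper_width: 0.0347
finger_force: 81.9
```

In the hole with no contact. Down onto the flange.

```bash
python3 -m handwheel '[[[0,0,-0.01,0],[0,0,-0.008,0],[0,0,-0.006,0],[0,0,-0.004,0],[0,0,0,0]]]'
```

```text
time: 7.7
tcp_pos: [0.5157, 0.1443, 0.0857]
tool_rot: [-1.851, -2.538, 0.001]
contact_force: [0.3, 0.2, -1.6]
gripper_width: 0.0353
finger_force: 81.9
```

```bash
python3 -m handwheel '[[[0,0,-0.002,0],[0,0,-0.002,0],[0,0,0,0]]]'
```

```text
time: 8.0
tcp_pos: [0.5161, 0.1444, 0.0854]
tool_rot: [1.851, 2.538, 0.001]
contact_force: [-3.6, -0.3, 9.7]
gripper_width: 0.0356
finger_force: 83.3
```

```bash
python3 -m handwheel '[[[0,0,0,0],[0,0,0,0],[0,0,0,0],[0,0,0,0],[0,0,0,0]]]' -0.5
python3 -m handwheel '[[[0,0,0.02,0],[0,0,0.05,0],[0,0,0.07,0],[0,0,0.08,0],[0,0,0.08,0],[0,0,0.05,0],[0,0,0,0]]]'
python3 - <<'E'
from h import *
a=grab('scene');b=grab('top');c=grab('wrist')
f=lambda c,x,y:cv2.resize(c['im'][y:y+140,x:x+90],None,fx=3,fy=3,interpolation=cv2.INTER_CUBIC)
save('s3.png',np.hstack([f(a,315,170),f(b,165,160),cv2.resize(c['im'][60:340,200:380],(270,420))]))
E
```

```text
time: 8.5
tcp_pos: [0.516, 0.1443, 0.0836]
tool_rot: [-1.851, -2.538, 0.0]
contact_force: [-0.8, -0.5, 0.0]
gripper_width: 0.0639
finger_force: 0.0
time: 9.2
tcp_pos: [0.519, 0.145, 0.3004]
tool_rot: [1.846, 2.532, 0.014]
contact_force: [0.4, -0.4, -0.0]
gripper_width: 0.0638
finger_force: 0.0
```

View pics/s3.png

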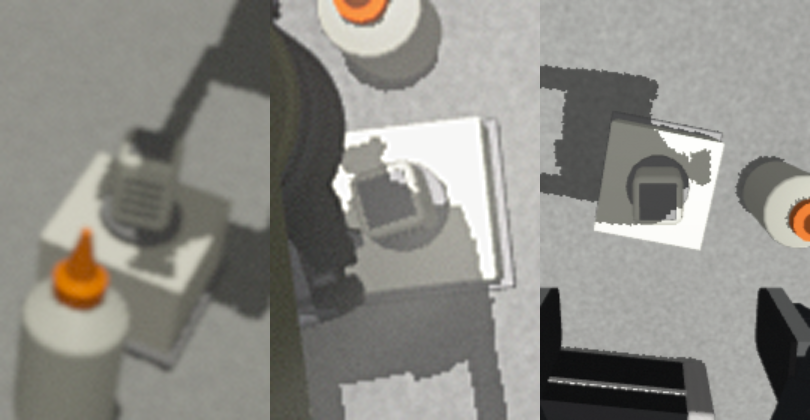

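The plug stands upright on its flange in the dock (all three views). Next, go behind the hasp with shut fingers.

```bash
python3 -m handwheel '[[[0.009,-0.0785,0.01,-0.03],[0.009,-0.0785,0,-0.02],[0.009,-0.0785,0,-0.02],[0.009,-0.0785,0,0],[0.009,-0.0785,0,0],[0.009,-0.0785,0,0],[0.009,-0.0785,0,0],[0.009,-0.0785,0,0],[0.009,-0.0785,0,0],[0.009,-0.0785,0,0]]]' 1
python3 -m handwheel '[[[0.009,-0.0785,0,0],[0,0,-0.05,0],[0,0,-0.06,0],[0,0,-0.055,0],[0,0,0,0],[0,0,0,0]]]'
```

```text
time: 10.35
tcp_pos: [0.5689, -0.328, 0.2971]
tool_rot: [-1.985, -2.429, 0.0]
contact_force: [1.6, -0.3, 0.6]
gripper_width: 0.0
finger_force: 0.0
time: 10.95
tcp_pos: [0.5744, -0.373, 0.1988]
tool_rot: [-1.985, -2.429, 0.0]
contact_force: [1.0, 0.3, 1.3]
gripper_width: -0.0
finger_force: 0.0
```

```bash
python3 -m handwheel '[[[0.002,0.024,0.002,0],[-0.003,0.024,0.002,0],[-0.003,0.023,0.002,0],[-0.004,0.023,0.001,0],[-0.005,0.022,0,0],[-0.004,0.022,0,0],[-0.005,0.022,0,0],[-0.004,0.022,0,0],[0,0,0,0]]]'
```

```text
time: 11.85
tcp_pos: [0.5586, -0.2617, 0.2042]
tool_rot: [-1.984, -2.432, -0.001]
contact_force: [0.1, -0.8, -0.5]
gripper_width: 0.0001
finger_force: 0.0
```

```bash
python3 -m handwheel '[[[-0.004,0.021,-0.006,0],[-0.004,0.021,-0.008,0],[-0.004,0.021,-0.011,0],[-0.0035,0.018,-0.010,0],[-0.0035,0.018,-0.0115,0],[-0.0035,0.018,-0.013,0],[-0.002,0.013,-0.017,0],[-0.002,0.012,-0.018,0],[-0.002,0.010,-0.019,0],[0,0,0,0]]]'
```

```text
time: 12.85
tcp_pos: [0.5409, -0.1718, 0.1344]
tool_rot: [-1.984, -2.43, 0.002]
contact_force: [-0.6, -0.5, 0.2]
gripper_width: -0.0001
finger_force: 0.0
```

```bash
python3 -m handwheel '[[[-0.001,0.005,-0.012,0],[-0.001,0.005,-0.012,0],[0,0,-0.012,0],[0,0,-0.008,0],[0,0,-0.008,0],[0,0,-0.005,0],[0,0,-0.004,0],[0,0,0,0]]]'
python3 - <<'E'
from h import *
a=grab('scene');c=grab('wrist')
save('s4.png',np.hstack([cv2.resize(a['im'][110:260,130:310],(480,400)),cv2.resize(c['im'][100:350,200:380],(288,400))]))
E
```

```text
time: 13.65
tcp_pos: [0.5413, -0.1675, 0.0999]
tool_rot: [-1.988, -2.432, 0.001]
contact_force: [-0.0, 0.1, -0.5]
gripper_width: 0.0002
finger_force: 0.0
```

View pics/s4.png

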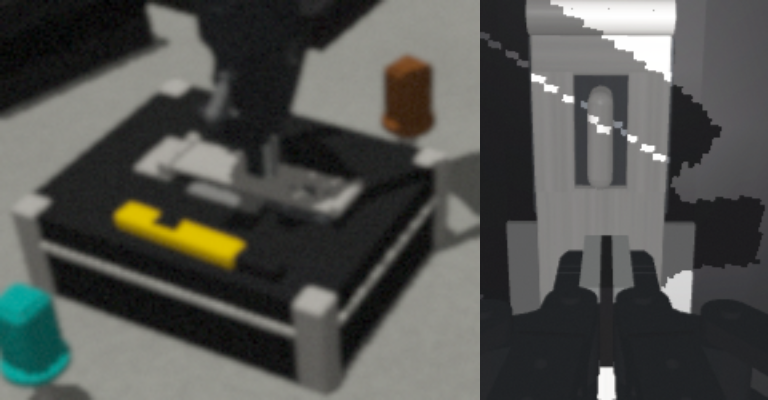

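The hasp lies nearly flat, with the staple in the slot at (600,135) in the right half. The fingers are on the solid part at (605,250). Press until force shows.

```bash
python3 -m handwheel '[[[0,0,-0.003,0],[0,0,-0.002,0],[0,0,-0.002,0],[0,0,0,0]]]'
```

```text
time: 14.15
tcp_pos: [0.5418, -0.1675, 0.0974]
tool_rot: [1.987, 2.432, 0.0]
contact_force: [-1.3, 0.0, 8.9]
gripper_width: -0.0001
finger_force: 4.8
```

```bash
python3 -m handwheel '[[[0,0,-0.003,0],[0,0,-0.002,0],[0,0,0,0],[0,0,0,0]]]'
```

```text
time: 14.55
tcp_pos: [0.5419, -0.1676, 0.0972]
tool_rot: [1.986, 2.431, 0.001]
contact_force: [-7.7, 3.2, 27.5]
gripper_width: 0.0003
finger_force: 13.7
```

Seated hard (0.2 mm for 19 N more). Let go and check.

```bash
python3 -m handwheel '[[[0,0,0.01,0],[0,0,0.03,0],[0,0,0.06,0],[0,0,0.08,0],[0,0,0.08,0],[-0.03,-0.03,0.06,0],[-0.05,-0.06,0,0],[-0.03,-0.06,0,0],[0,0,0,0]]]'
python3 - <<'E'
from h import *
a=grab('scene');b=grab('top')
save('s5.png',np.hstack([cv2.resize(a['im'][100:310,110:400],(480,348)),cv2.resize(b['im'][110:300,165:340],(320,348))]))
E
```

```text
time: 15.45
tcp_pos: [0.4733, -0.2611, 0.2855]
tool_rot: [1.992, 2.427, -0.004]
contact_force: [0.6, -0.2, -0.2]
gripper_width: 0.0005
finger_force: 0.0
```

View pics/s5.png

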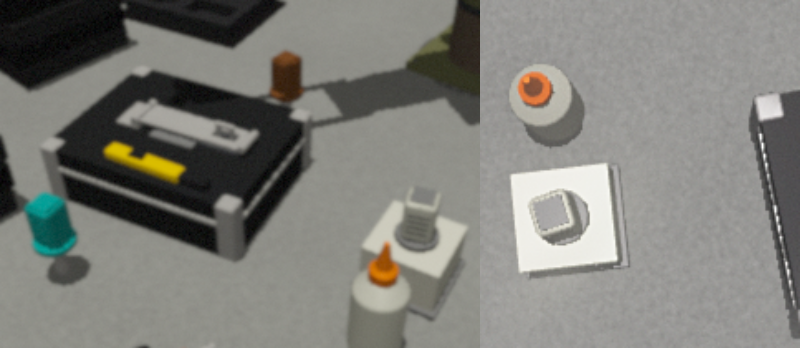

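The hasp is flat with the staple through it at (225,130). The plug stands upright in the dock at (420,215). The cutter and glue bottle have not been moved.

```bash
python3 -c "
from cell import env
print(env.job_done())"
```

```text
the job is handed in; nothing more can be done
None
```

The job is handed in at about 15.5 s of the 64 s: the plug stands upright on its flange in the dock, the hasp lies flat in its catch with the staple through its slot, and the cutter and glue bottle are where they were (no verdict was returned).

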